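# Put the shed things back on the sloping rack

### The job

Put the sharpening stone, the padlock and the wooden tamper each back in its own berth on the sloping rack, the one whose label shows its outline; the padlock was left in the stone's berth. Lay each flat on the bed between its stops and rails, lengthways, either way round, set down rather than dropped, and leave the other things on the shelf undisturbed.

Things in the scene. Friction and masses are not known exactly. Their poses are not given: they have to be found in the camera images.
- stone_mid (a point): centre of the grey sharpening stone, a plain block 150 mm (x) by 60 mm (y) by 32 mm (z), about 0.6 kg, lying flat on the shelf; x is its length
- tamper_mid (a point): middle of the wooden seedbed tamper, a board 130 mm (x) by 60 mm (y) by 20 mm with a ridge grip on top 90 mm (x) by 24 mm (y) by 42 mm high; 62 mm high in all, this point half-way up (31 mm over the underside); stands on its board on the shelf; about 0.3 kg
- padlock_mid (a point): middle of the steel padlock, which lies flat, 110 mm long (x) in all, 30 mm thick (z, this point half-way up). Its solid block is 62 mm (x) by 56 mm (y) by 30 mm and its centre lies at x = -24 mm from this point; the bow, 46 mm wide and of 12 mm round bar, is at the +x end. It starts lying on the stone's sloping bed, bow downhill, near the lower stop; about 0.45 kg
- rack: fixed wooden rack of three berths side by side at 107 mm centres, in any order, sloping up along its x. Each bed is 98 mm wide, with end stops 16 mm high and side rails 12 mm high, 6 mm thick, only beyond 40 mm from the bed's centre along x: the middle 80 mm is open for fingers. Level label ledge past the upper end, no more than 20 mm proud of the bed. Origin: under its plinth's centre
- bed_stone: bed of the stone berth, sloping up at 0.52 rad; label on the ledge above it: dark raised silhouette, a plain long rectangle. Origin: centre of the bed's surface; x up the slope, y across, z square out of the bed. Space between the walls 160 mm (x) by 68 mm (y). The stone lying home has its middle 16 mm above the origin along z.
- bed_padlock: bed of the padlock berth, sloping up at 0.52 rad; label on the ledge above it: dark raised silhouette, a block with a bow. Origin: centre of the bed's surface; x up the slope, y across, z square out of the bed. Space between the walls 122 mm (x) by 68 mm (y). The padlock lying home has its middle 15 mm above the origin along z.
- bed_tamper: bed of the tamper berth, sloping up at 0.52 rad; label on the ledge above it: dark raised silhouette, a long thin board with a shorter grip on it. Origin: centre of the bed's surface; x up the slope, y across, z square out of the bed. Space between the walls 140 mm (x) by 68 mm (y). The tamper lying home has its middle 31 mm above the origin along z.
- stone: the sharpening stone again, origin at the centre of its underside
- tamper: the tamper again, origin at the centre of its underside
- padlock: the padlock again, origin under its middle on the face it lies on
- pots: two nested terracotta pots standing, 124 mm across at the rim, 133 mm high; a bystander; origin at the centre of its underside
- planter: orange plastic bulb planter standing on its mouth, 68 mm across, 198 mm high, with a 110 mm cross handle along its x at the top; light and easily tipped; a bystander; origin at the centre of its underside
- jar: small brown glass jar, 42 mm across, 65 mm high, standing between the loose things; a bystander; origin at the centre of its underside
- saucer: terracotta saucer, 120 mm across, 22 mm high; a bystander; origin at the centre of its underside
- tin: steel tin, 90 mm across, 110 mm high; a bystander; origin at the centre of its underside
- bottle: white plastic bottle, 72 mm across, 190 mm high; a bystander; origin at the centre of its underside
- brush: hand brush, 200 mm long, lying; a bystander; origin at the centre of its underside
There are look-alikes about, which are no part of the job. Leave any purple or yellow look-alike of the padlock alone.

How it is judged:
By the outcome, as a careful person would: the job done as asked, in the order asked, and still so for the second after the job is handed in, with the robot touching nothing.
It also fails if it takes over 72 s, if anything falls off the work surface, if the arm or the gripper's body presses on something with over 40 N, if the wrist force passes 120 N, or if a joint passes its speed limit or range.

### The arm

A 6-joint arm with a two-finger parallel gripper is mounted at the origin on the work surface. World frame = base frame: x ahead of the robot, y to its left, z up, the work surface at z = 0. Lengths are in mm, angles in rad, forces in N, time in s.
With the tool pointing down it reaches from about 275 to 875 mm from the base axis. Payload 12.5 kg.
Tool frame: the origin (TCP) lies midway between the tips of the shut fingers; the grasp point (between the pads) lies 19 mm behind it; z points along the fingers, y is the line along which they close (so a half turn about z gives the same grasp; the last joint's range is limited). The gripper opens to 85 mm and grips with 20 to 120 N. Pads are 22 mm wide; open, the fingers measure 114 mm over their backs; the gripper's body (76 mm by 85 mm) begins 54 mm behind the grasp point. The pads swing forward as they close: fully open they stand 13 mm farther back than shut.
Start: joints at [-1.264, 0.351, 1.652, -0, 1.139, -0.085], TCP at [210.036, -508.3, 231.29] pointing down, gripper open.
Joint ranges: [-2.75, 2.75], [-0.79, 2.1], [0.01, 2.65], [-1.57, 4.71], [0.07, 3.14], [-2.87, 2.87]. Speed limits (rad/s): [2.22, 2.22, 2.79, 3.14, 3.14, 3.14].

### API

Orientations are given as a unit quaternion [x, y, z, w].
In Python, from plant import arm, camera, get_calibration gives the robot as it stands.
- The arm moves only by the tool move_arm, never from a script. Its argument "increments" is a list of rows, each a list of 3 entries, a list of its own where there are three numbers: the finger opening in cm, from 0 to 8.54, then the shift along the tool's x, y, z in cm, then the turn, a rotation vector about the tool's x, y, z in degrees. In form: [[fingers, [tx, ty, tz], [wx, wy, wz]], ...]. A call has 1 to 20 rows; each row is the pose to reach, as a shift and turn from the pose commanded when the call began, along the tool's axes at that moment; what a row does not reach only later rows make up. A row lasts 1/8 s, in which the tool goes at most 62.5 mm and 10.7 degrees, less where a joint would pass 70% of its speed; a pose out of reach is approached as far as the arm can. A call with a gripper value outside its range is refused whole. The fingers move at their own pace and stop on an object; "grip_force" is the grip in N (left out, the last holds). Time passes only in rows, so rows that repeat a pose let the fingers close. It gives the time, the measured TCP pose, the force, the opening and the grip force at its end, in the units of the state.
- arm.read_state(): the state, without advancing time (a new reading comes with each control period).
- camera(name): name is "side" or "top"; returns (picture, depth): 480x640x3 uint8, red, green, blue; 480x640 float32, mm along the optical axis (not along the pixel's ray), 0 where there is no reading.
- get_calibration(name): a dict with "intrinsics" (3x3 intrinsics, pixels), "world_to_cam" (4x4, takes a point from world to camera coordinates). Camera axes: x right, y down, z forward; pixel columns grow to the right and rows downward; lengths in mm; the calibration is good to about 2 mm. A picture is of the moment at which its call begins. get_calibration takes no time and is no camera call.
- arm.sign_off(): hands the job in; it is judged then, once.
The state is a dict: "time": time; "joint_pos": joint angles; "dq": joint speeds; "tau": joint torques, N m; "eef_pos": TCP position; "eef_rot": TCP orientation; "contact_force": force on the tool from outside, world axes, zero at the start; "moment": the same for the moment, N m; "gripper_width": finger opening in mm; "gripper_force": force on a finger pad.
Only numpy, scipy, OpenCV 4.12 (cv2) and the standard library are available. Lean on these libraries where they do the work, as an engineer would, in place of code of your own. Each camera call takes 0.05 s, during which the arm holds its last target. There are 200 camera calls.

## Working session

There is one attempt and no reset: what is moved stays moved. The work goes in short steps, Python scripts to look and compute and a tool call to move; the robot and the scene stay as the last step left them, time stands still between calls to the robot, and variables do not carry over. Pictures are saved under pics/ and viewed, at most 10 in all, crops included, and the job is handed in when it is done.

Besides the shell and the picture viewer there is one more tool, called after "Call:" as name(argument=value, ...) on one line, values as JSON. move_arm: Moves the arm, as the interface text tells. Its arguments: {"type":"object","properties":{"increments":{"type":"array"},"grip_force":{"type":"number"}},"required":["increments"]}

```bash
ls; mkdir -p pics; python3 - <<'E'
from plant import arm,camera,get_calibration
import cv2,numpy as np
for n in("side","top"):
    p,d=camera(n); cv2.imwrite(f"pics/{n}0.png",p[:,:,::-1]); np.savez(f"{n}0.npz",p=p,d=d)
    c=get_calibration(n); print(n,np.round(c["intrinsics"],1).tolist(),np.round(c["world_to_cam"],3).tolist())
s=arm.read_state();print(s)
E
```

```text
pics
side [[525.7, 0.0, 330.5], [0.0, 525.7, 236.7], [0.0, 0.0, 1.0]] [[-0.795, -0.606, -0.021, 431.39], [-0.403, 0.554, -0.728, 297.452], [0.453, -0.571, -0.685, 1047.426], [0.0, 0.0, 0.0, 1.0]]
top [[547.7, 0.0, 322.8], [0.0, 547.7, 232.4], [0.0, 0.0, 1.0]] [[0.012, -1.0, -0.013, -4.166], [-0.99, -0.01, -0.14, 575.104], [0.14, 0.015, -0.99, 1337.62], [0.0, 0.0, 0.0, 1.0]]
{'time': 0.1, 'joint_pos': array([-1.26362828e+00,  3.51188242e-01,  1.65234956e+00, -1.46843483e-05,
        1.13907441e+00, -8.46114871e-02]), 'dq': array([-0.00044908,  0.00011673, -0.00358567, -0.00051647, -0.00133315,
        0.00027481]), 'tau': array([ 1.27723015e-04, -5.06833971e+01, -2.91874695e+01, -1.15735652e-04,
        2.62445967e-03,  1.80741813e-05]), 'eef_pos': array([ 209.93601993, -508.04665614,  230.81302857]), 'eef_rot': array([ 9.80874148e-01,  1.94642353e-01, -6.32363096e-05, -5.05888139e-04]), 'contact_force': array([ 0.38643574, -0.43097754,  0.01311994]), 'moment': array([ 0.01179442,  0.01784395, -0.05257099]), 'gripper_force': 0.0, 'gripper_width': 85.3176337625284}
```

View pics/top0.png

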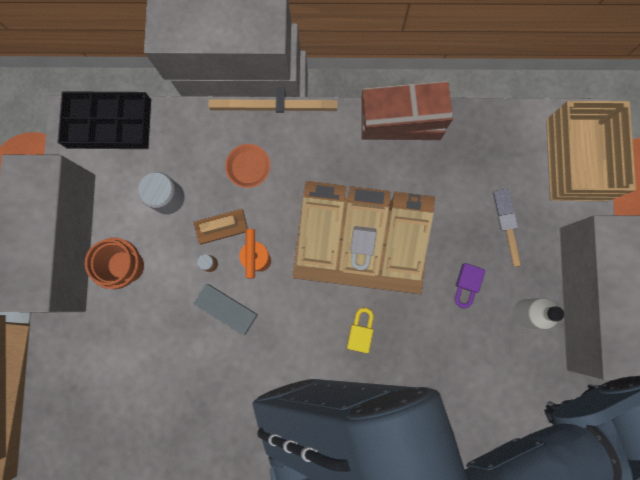

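View pics/side0.png

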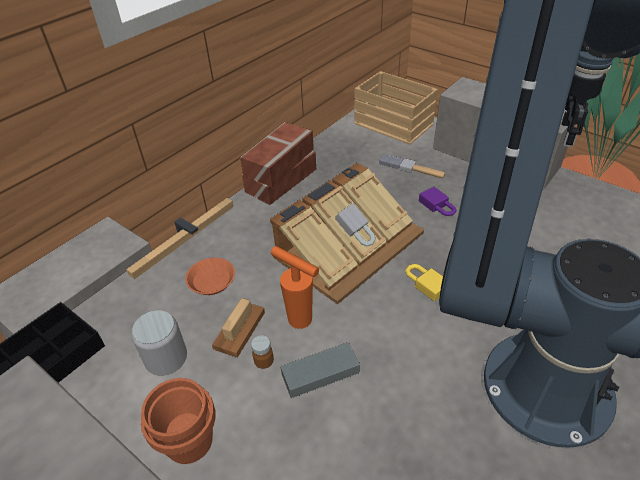

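The top view shows the rack around (365,235). The grey padlock is in the middle berth at (363,247), the stone at (226,309), the tamper at (220,226), the jar at (206,262) and the planter at (255,257). The yellow padlock (361,330) and the purple one (468,285) are look-alikes. The side view agrees with this.

```bash
cat > h.py <<'E'
import numpy as np,cv2
from plant import arm,camera,get_calibration
def cloud(n,d):
    c=get_calibration(n);K=c["intrinsics"];T=np.linalg.inv(c["world_to_cam"])
    v,u=np.mgrid[:480,:640];P=np.stack([(u-K[0,2])/K[0,0]*d,(v-K[1,2])/K[1,1]*d,d],-1)
    W=P@T[:3,:3].T+T[:3,3];W[d==0]=np.nan;return W
def ray(n,u,v,z):
    c=get_calibration(n);K=c["intrinsics"];T=np.linalg.inv(c["world_to_cam"])
    r=T[:3,:3]@np.array([(u-K[0,2])/K[0,0],(v-K[1,2])/K[1,1],1]);o=T[:3,3];return o+r*(z-o[2])/r[2]
E
python3 - <<'E'
from h import *
f=np.load("top0.npz");p,d=f["p"],f["d"];W=cloud("top",d)
a=cv2.resize(p[175:300,290:442],None,fx=5,fy=4.8,interpolation=cv2.INTER_CUBIC)
cv2.imwrite("pics/rack.png",a[:600,:,::-1])
hsv=cv2.cvtColor(p,cv2.COLOR_RGB2HSV)
def pr(n,q):print(n,np.round(q,1).tolist())
for n,u,v in [("floor",300,340),("bedL",312,250),("bedLup",325,205),("bedR",405,250),("bedRup",412,215),("stone",226,309),("board",237,234),("grip",217,224),("lock",363,243)]:pr(n,W[v,u])
def top(n,u,v,zlo,zhi,r=45):
    m=np.zeros((480,640),np.uint8);s=np.s_[v-r:v+r,u-r:u+r];m[s]=((W[s][...,2]>zlo)&(W[s][...,2]<zhi))
    k,l,st,c=cv2.connectedComponentsWithStats(m);i=l[v,u];q=W[l==i];R=cv2.minAreaRect(q[:,:2].astype(np.float32));print(n,len(q),R,np.median(q[:,2]))
top("stone",226,309,22,40);top("tampergrip",217,224,45,75,30);top("board",237,234,12,75,35)
top("jar",206,262,30,80,20);top("planter",249,253,150,240,40);top("planterbody",262,258,20,240,40)
# bed plane
q=np.concatenate([W[215:262,312:330].reshape(-1,3),W[215:262,400:420].reshape(-1,3)])
for _ in range(5):
    A=np.c_[q[:,:2],np.ones(len(q))];s=np.linalg.lstsq(A,q[:,2],rcond=None)[0];r=q[:,2]-A@s;q=q[abs(r)<max(2.5,1.5*r.std())]
print("plane",s,np.arctan(np.hypot(*s[:2])),np.arctan2(s[1],s[0]),r.std(),len(q))
np.save("plane.npy",s)
E
```

```text
floor [306.3, 57.1, -0.0]
bedL [529.1, 28.4, 52.6]
bedLup [629.0, -3.4, 125.6]
bedR [530.4, -200.7, 62.4]
bedRup [608.9, -211.1, 113.9]
stone [381.5, 241.3, 30.2]
board [573.7, 224.5, 5.6]
grip [589.5, 264.0, 68.9]
lock [541.3, -94.8, 106.5]
stone 1475 ((381.9223937988281, 246.3756561279297), (150.94485473632812, 60.63900375366211), 59.52006149291992) 31.49784795285791
tampergrip 373 ((592.0562133789062, 267.1851806640625), (25.353527069091797, 90.7599868774414), 16.909286499023438) 60.84879493722906
board 305953 ((717.9090576171875, -30.1578369140625), (1658.62451171875, 2639.711181640625), 6.988250732421875) nan
jar 247 ((495.8952331542969, 290.8468933105469), (38.70283508300781, 37.82556915283203), 18.91958236694336) 63.087239910834796
planter 496 ((505.493408203125, 162.99676513671875), (109.07550048828125, 21.588356018066406), 1.710545539855957) 195.16333418284728
planterbody 958 ((527.8024291992188, 166.0734100341797), (153.6448516845703, 66.64549255371094), 7.818586349487305) 186.42937330277937
 ** On entry to DLASCL parameter number  4 had an illegal value
 ** On entry to DLASCL parameter number  4 had an illegal valueTraceback (most recent call last):
  File "<stdin>", line 16, in <module>
    x, resids, rank, s = _umath_linalg.lstsq(a, b, rcond,
                         ~~~~~~~~~~~~~~~~~~~^^^^^^^^^^^^^
                                             signature=signature)
                                             ^^^^^^^^^^^^^^^^^^^^
    raise LinAlgError("SVD did not converge in Linear Least Squares")
numpy.linalg.LinAlgError: SVD did not converge in Linear Least Squares
```

View pics/rack.png

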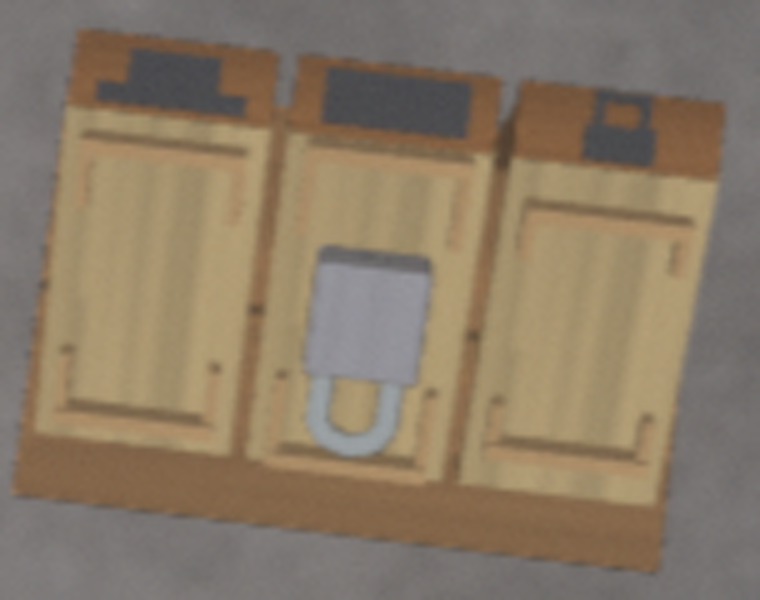

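The crop settles the labels: left berth (325,190) is a board with a grip, so tamper; middle (368,197) is a plain rectangle, so stone; right (413,203) is a block with a bow, so padlock. Candidates for the padlock are grey/steel at (363,247), yellow at (361,330) and purple at (468,285). The grey one fits, being steel and lying in the stone's berth bow downhill.

```bash
cat > m.py <<'E'
from h import *
def fit(q):
    q=q[np.isfinite(q).all(1)]
    for _ in range(6):
        A=np.c_[q[:,:2],np.ones(len(q))];s=np.linalg.lstsq(A,q[:,2],rcond=None)[0];r=q[:,2]-A@s;k=abs(r)<max(2.5,2*r.std());q0=q;q=q[k]
    return s,r.std(),len(q)
E
python3 - <<'E'
from m import *
F={n:np.load(n+"0.npz") for n in("top","side")}
Wt=cloud("top",F["top"]["d"]);Ws=cloud("side",F["side"]["d"])
# boxes in top image
B={"T":[(311,207),(328,213),(338,252),(302,250)],}
polys={"T":[(309,210),(336,212),(331,256),(303,252)],"S":[(352,210),(380,213),(379,222),(352,219)],"P":[(397,222),(424,224),(419,263),(391,260)]}
for k,pl in polys.items():
    m=np.zeros((480,640),np.uint8);cv2.fillPoly(m,[np.array(pl)],1)
    s,sd,n=fit(Wt[m>0]);print(k,s.round(4),"slope",np.arctan(np.hypot(*s[:2])).round(3),"yaw",np.arctan2(s[1],s[0]).round(3),sd.round(2),n)
# wall corners (crop px): inner? stops/rails
c=lambda x,y:(290+x/5-.4,175+y/4.8-.4)
E
```

```text
T [ 5.803000e-01 -6.760000e-02 -2.519544e+02] slope 0.529 yaw -0.116 2.15 1062
S [ 5.096000e-01 -6.650000e-02 -2.097751e+02] slope 0.475 yaw -0.13 2.27 252
P [ 5.643000e-01 -5.530000e-02 -2.411421e+02] slope 0.516 yaw -0.098 2.0 930
```

```bash
cat >> m.py <<'E'
PSI=-0.11;TH=0.52
def Rb(psi=PSI):
    c,s=np.cos(psi),np.sin(psi);ct,st=np.cos(TH),np.sin(TH)
    return np.array([[c,-s,0],[s,c,0],[0,0,1]])@np.array([[ct,0,-st],[0,1,0],[st,0,ct]])
E
python3 - <<'E'
from m import *
O=np.array([560.,-90,0])
polys={"T":[(309,210),(336,212),(331,256),(303,252)],"S":[(352,210),(380,213),(379,222),(352,219)],"P":[(397,222),(424,224),(419,263),(391,260)]}
W={n:cloud(n,np.load(n+"0.npz")["d"]) for n in("top","side")}
hs={}
for k,pl in polys.items():
    m=np.zeros((480,640),np.uint8);cv2.fillPoly(m,[np.array(pl)],1)
    L=(W["top"][m>0]-O)@Rb();print(k,"h",np.nanmedian(L[:,2]).round(2),"b range",np.nanpercentile(L[:,1],[1,99]).round());hs[k]=np.nanmedian(L[:,2])
H=np.mean(list(hs.values()))
for n in W:
    L=((W[n]-O)@Rb()).reshape(-1,3);L=L[np.isfinite(L).all(1)]
    h=L[:,2]-H
    # image of height 2mm
    img=np.full((150,200),-99.)  # a from -150..150, b from -200..200
    ia=((150-L[:,0])/2).round().astype(int);ib=((200-L[:,1])/2).round().astype(int);ok=(ia>=0)&(ia<150)&(ib>=0)&(ib<200)
    for r in range(1):
        np.maximum.at(img,(ia[ok],ib[ok]),h[ok])
    g=np.clip((img+15)*5,0,255).astype(np.uint8);np.save(n+"h.npy",img)
    cv2.imwrite(f"pics/h_{n}.png",cv2.resize(g,None,fx=4,fy=4,interpolation=cv2.INTER_NEAREST))
# colour rectified onto plane h=H from both cams
out=[]
for n in W:
    p=np.load(n+"0.npz")["p"];c=get_calibration(n);M=c["world_to_cam"];K=c["intrinsics"]
    a,b=np.meshgrid(150-np.arange(300),200-np.arange(400),indexing="ij")
    X=np.stack([a,b,np.full(a.shape,H)],-1)@Rb().T+O
    C=X@M[:3,:3].T+M[:3,3];uv=C@K.T;uv=(uv[...,:2]/uv[...,2:]).astype(np.float32)
    out.append(cv2.remap(p,uv[...,0],uv[...,1],cv2.INTER_CUBIC))
im=np.hstack(out);im=cv2.resize(np.vstack(out),None,fx=1,fy=1)
cv2.imwrite("pics/rect.png",im[:,:,::-1]);print(H)
E
```

```text
T h 68.23 b range [ 65. 135.]
S h 68.66 b range [-39.  28.]
P h 68.62 b range [-150.  -82.]
68.50442617577072
```

View pics/rect.png

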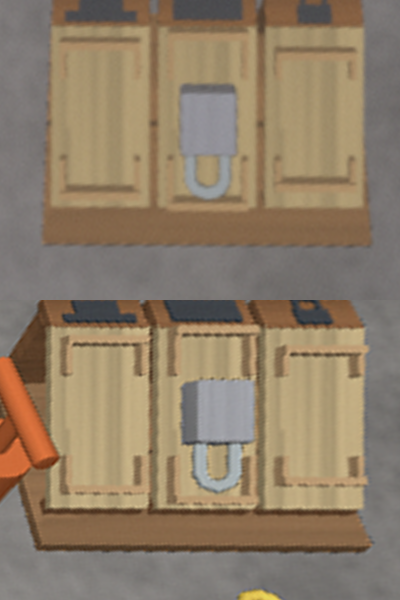

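The rectified view (1 mm/px, top camera above, side camera below) shows three coplanar beds. Their edges are at columns of about 50–149, 158–257 and 265–363, rows about 24–208, so the centres are near columns 100, 207 and 314 and row 116. Next I measure the padlock on its own top plane and the bed edges by profile.

```bash
cat >> m.py <<'E'
O=np.array([560.,-90,0]);H=68.5
def rect(n,p,h):
    c=get_calibration(n);M=c["world_to_cam"];K=c["intrinsics"]
    a,b=np.meshgrid(150-np.arange(300),200-np.arange(400),indexing="ij")
    X=np.stack([a,b,np.full(a.shape,H+h)],-1)@Rb().T+O
    C=X@M[:3,:3].T+M[:3,3];uv=C@K.T;uv=(uv[...,:2]/uv[...,2:]).astype(np.float32)
    return cv2.remap(p,uv[...,0],uv[...,1],cv2.INTER_LINEAR)
def bed(a,b,h=0):return O+Rb()@np.array([a,b,H+h])
def lockbox(n,p,h=30):
    hsv=cv2.cvtColor(rect(n,p,h),cv2.COLOR_RGB2HSV)
    m=((hsv[...,1]<60)&(hsv[...,2]>125)).astype(np.uint8);m[:, :20]=0;m[:30]=0
    m=cv2.morphologyEx(m,cv2.MORPH_OPEN,np.ones((25,25)))
    cs=cv2.findContours(m,0,2)[0]
    for q in cs:
        if cv2.contourArea(q)>1500:
            r=cv2.minAreaRect(q);print(n,"lock block a,b",150-r[0][1],200-r[0][0],r[1],r[2])
E
python3 - <<'E'
from m import *
for n in("top","side"):
    p=np.load(n+"0.npz")["p"];lockbox(n,p)
    q=cv2.cvtColor(rect(n,p,0),cv2.COLOR_RGB2LAB).astype(float)[...,0]
    g=np.median(q[85:140],0);dg=np.gradient(cv2.GaussianBlur(g[None],(0,0),1.5)[0])
    e=[(200-i,round(dg[i],1)) for i in range(1,399) if abs(dg[i])>4 and abs(dg[i])>=max(abs(dg[i-1:i+2]))];print(n,"b edges",e)
    for k,c in (("T",100),("S",207),("P",314)):
        g=np.median(q[:,c-25:c+25],1);dg=np.gradient(cv2.GaussianBlur(g[None],(0,0),1.2)[0])
        e=[(150-i,round(dg[i],1)) for i in range(1,299) if abs(dg[i])>3 and abs(dg[i])>=max(abs(dg[i-1:i+2]))];print(n,k,"a edges",e)
E
```

```text
top lock block a,b 38.0 -6.5 (60.0, 55.0) 90.0
top b edges [(149, np.float64(5.6)), (51, np.float64(-6.4)), (42, np.float64(5.4)), (-56, np.float64(-6.1)), (-65, np.float64(5.6)), (-163, np.float64(-6.4))]
top T a edges [(124, np.float64(8.4)), (114, np.float64(-6.7)), (108, np.float64(7.4)), (-34, np.float64(-7.4)), (-42, np.float64(6.9)), (-57, np.float64(-8.0)), (-96, np.float64(3.3))]
top S a edges [(130, np.float64(5.1)), (118, np.float64(7.4)), (67, np.float64(-8.3)), (57, np.float64(8.0)), (-45, np.float64(-8.3)), (-52, np.float64(6.8)), (-61, np.float64(-6.2)), (-97, np.float64(3.9))]
top P a edges [(146, np.float64(-3.6)), (124, np.float64(9.3)), (104, np.float64(-6.9)), (98, np.float64(7.1)), (-26, np.float64(-7.7)), (-34, np.float64(7.2)), (-57, np.float64(-7.6)), (-97, np.float64(3.1))]
side lock block a,b -126.0 109.50001525878906 (140.99996948242188, 45.99999237060547) -0.0
side lock block a,b 36.5 -4.5 (59.0, 55.0) 90.0
side b edges [(188, np.float64(5.2)), (167, np.float64(-4.2)), (150, np.float64(10.1)), (51, np.float64(-11.2)), (43, np.float64(9.3)), (19, np.float64
[... 281 characters left out ...]
.float64(-23.2)), (-64, np.float64(9.7)), (-95, np.float64(-10.9)), (-101, np.float64(14.1))]
side S a edges [(127, np.float64(18.1)), (118, np.float64(-15.4)), (113, np.float64(14.0)), (9, np.float64(-14.4)), (5, np.float64(16.9)), (-37, np.float64(-3.7)), (-52, np.float64(-3.2)), (-59, np.float64(-21.6)), (-64, np.float64(9.9)), (-95, np.float64(-10.9)), (-101, np.float64(15.1))]
side P a edges [(148, np.float64(7.0)), (141, np.float64(-5.6)), (125, np.float64(13.0)), (122, np.float64(13.1)), (98, np.float64(-15.4)), (94, np.float64(14.7)), (-33, np.float64(-5.5)), (-37, np.float64(7.1)), (-59, np.float64(-22.1)), (-65, np.float64(10.9)), (-96, np.float64(-10.6)), (-102, np.float64(12.6))]
```

```bash
cat >> m.py <<'E'
from scipy.spatial.transform import Rotation as Ro
def rackR(psi=PSI):
    B=Rb(psi);return np.c_[B[:,0],-B[:,1],-B[:,2]]
def vertR(yaw):
    c,s=np.cos(yaw),np.sin(yaw);return np.array([[c,s,0],[s,-c,0],[0,0,-1.]])
def rel(*targets):
    s=arm.read_state();R=Ro.from_quat(s["eef_rot"]).as_matrix();t=s["eef_pos"]
    print("t",s["time"],"pos",t.round(1),"w",round(s["gripper_width"],1),"F",s["contact_force"].round(1),"q",s["joint_pos"].round(2))
    for p,Rt in targets:
        print("world",np.round(p,0),"shift cm",(R.T@(p-t)/10).round(2),"turn",np.degrees(Ro.from_matrix(R.T@Rt).as_rotvec()).round(1))
E
python3 - <<'E'
from m import *
R=rackR();rel((bed(33.5,-5.5,110),R),(bed(33.5,-5.5,4),R))
E
```

```text
t 0.1 pos [ 209.9 -508.   230.8] w 85.3 F [ 0.4 -0.4  0. ] q [-1.26  0.35  1.65 -0.    1.14 -0.08]
world [500. -89. 172.] shift cm [ 42.82 -27.65   5.96] turn [-7.5 29.2 28.1]
world [552. -95.  80.] shift cm [ 47.44 -25.11  15.15] turn [-7.5 29.2 28.1]
```

Call:
move_arm(increments=[[8.5,[9,-6,0],[0,5,5]],[8.5,[18,-12,0],[-2,10,10]],[8.5,[27,-17,1],[-4,18,18]],[8.5,[36,-23,3],[-6,25,24]],[8.5,[42.8,-27.6,5.9],[-7.5,29.2,28.1]],[8.5,[42.8,-27.6,5.9],[-7.5,29.2,28.1]],[8.5,[42.8,-27.6,5.9],[-7.5,29.2,28.1]],[8.5,[42.8,-27.6,5.9],[-7.5,29.2,28.1]],[8.5,[42.8,-27.6,5.9],[-7.5,29.2,28.1]],[8.5,[42.8,-27.6,5.9],[-7.5,29.2,28.1]],[8.5,[42.8,-27.6,5.9],[-7.5,29.2,28.1]],[8.5,[42.8,-27.6,5.9],[-7.5,29.2,28.1]],[8.5,[42.8,-27.6,5.9],[-7.5,29.2,28.1]]], grip_force=40)

```text
time: 1.72
eef_pos: [500.0, -90.6, 172.5]
eef_rot: [0.965, -0.054, 0.257, 0.015]
contact_force: [-0.2, -0.1, 0.0]
gripper_width: 85.1
gripper_force: 0.0
```

```bash
python3 - <<'E'
from m import *
R=rackR();rel((bed(33.5,-5.5,110),R),(bed(33.5,-5.5,4),R))
p,d=camera("side");cv2.imwrite("pics/s1.png",p[:,:,::-1])
E
```

```text
t 1.725 pos [500.  -90.6 172.5] w 85.1 F [-0.2 -0.1  0. ] q [-0.33  0.18  2.16  0.36  0.3   1.04]
world [500. -89. 172.] shift cm [-0.05 -0.16  0.08] turn [ 0.1 -0.1 -0.1]
world [552. -95.  80.] shift cm [-0.06 -0.18 10.68] turn [ 0.1 -0.1 -0.1]
```

View pics/s1.png

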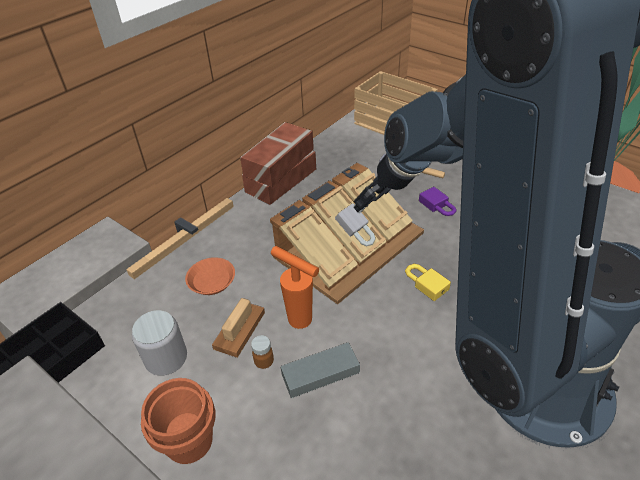

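The side view shows the gripper at (370,195), hovering tilted over the grey padlock at (352,222), with the bystanders untouched. Descend and grip.

Call:
move_arm(increments=[[8.5,[0,-0.2,3.5],[0,0,0]],[8.5,[0,-0.2,7],[0,0,0]],[8.5,[0,-0.2,9],[0,0,0]],[8.5,[0,-0.2,10.2],[0,0,0]],[8.5,[0,-0.2,10.6],[0,0,0]],[8.5,[0,-0.2,10.6],[0,0,0]],[5,[0,-0.2,10.6],[0,0,0]],[5,[0,-0.2,10.6],[0,0,0]],[5,[0,-0.2,10.6],[0,0,0]],[5,[0,-0.2,10.6],[0,0,0]],[5,[0,-0.2,10.6],[0,0,0]]], grip_force=40)

```text
time: 3.15
eef_pos: [552.9, -93.8, 81.0]
eef_rot: [0.965, -0.053, 0.258, 0.015]
contact_force: [-4.7, -1.0, 7.0]
gripper_width: 55.5
gripper_force: 41.2
```

```bash
python3 - <<'E'
from m import *
R=rackR();rel((bed(33.5,-5.5,4),R),(bed(53.5,-114,65),R),(bed(53.5,-114,5),R))
E
```

```text
t 3.15 pos [552.9 -93.8  81. ] w 55.5 F [-4.7 -1.   7. ] q [-0.29  0.46  2.09  0.85  0.12  0.57]
world [552. -95.  80.] shift cm [-0.1   0.09  0.12] turn [ 0.  -0.1  0. ]
world [ 528. -201.  142.] shift cm [ 1.91 10.95 -5.97] turn [ 0.  -0.1  0. ]
world [ 557. -204.   90.] shift cm [ 1.9  10.94  0.03] turn [ 0.  -0.1  0. ]
```

Call:
move_arm(increments=[[5,[0,0,-1],[0,0,0]],[5,[0,0,-3],[0,0,0]],[5,[0,0,-6],[0,0,0]],[5,[0.5,1.5,-6.5],[0,0,0]],[5,[1,4.5,-6.5],[0,0,0]],[5,[1.5,8,-6.5],[0,0,0]],[5,[1.9,10.5,-6.2],[0,0,0]],[5,[1.9,10.9,-6],[0,0,0]],[5,[1.9,10.9,-6],[0,0,0]],[5,[1.9,10.9,-6],[0,0,0]]], grip_force=40)

```text
time: 4.4
eef_pos: [527.3, -199.4, 141.6]
eef_rot: [0.965, -0.053, 0.257, 0.014]
contact_force: [0.4, -0.6, -4.2]
gripper_width: 55.2
gripper_force: 45.1
```

```bash
python3 - <<'E'
from m import *
R=rackR();rel((bed(53.5,-114,6),R))
for n in("top","side"):
    p,d=camera(n); cv2.imwrite(f"pics/c1{n}.png",p[:,:,::-1])
a=cv2.imread("pics/c1side.png")[120:320,240:500];b=cv2.imread("pics/c1top.png")[170:310,280:450]
cv2.imwrite("pics/c1.png",np.hstack([cv2.resize(a,(400,308)),cv2.resize(b,(374,308))]))
E
```

```text
t 4.4 pos [ 527.3 -199.4  141.6] w 55.2 F [ 0.4 -0.6 -4.2] q [-0.54  0.34  2.04  0.66  0.35  0.56]
world [ 557. -204.   91.] shift cm [0.09 0.17 5.86] turn [-0. -0.  0.]
```

View pics/c1.png

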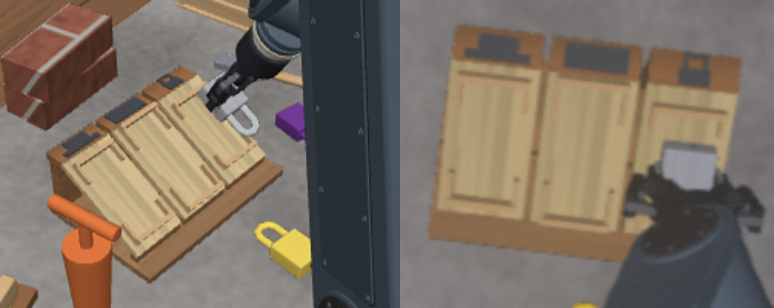

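The padlock is held level over the right berth (top half of the crop at (690,165), side half at (235,105)). Lower slowly.

Call:
move_arm(increments=[[5,[0.1,0.17,2.5],[0,0,0]],[5,[0.1,0.17,4.5],[0,0,0]],[5,[0.1,0.17,5.2],[0,0,0]],[5,[0.1,0.17,5.5],[0,0,0]],[5,[0.1,0.17,5.8],[0,0,0]],[5,[0.1,0.17,5.9],[0,0,0]],[5,[0.1,0.17,5.9],[0,0,0]]], grip_force=40)

```text
time: 5.38
eef_pos: [557.4, -205.5, 91.4]
eef_rot: [0.965, -0.053, 0.257, 0.014]
contact_force: [1.3, 0.7, -3.3]
gripper_width: 55.3
gripper_force: 44.9
```

Call:
move_arm(increments=[[5,[0,-0.1,0.1],[0,0,0]],[5,[0,-0.1,0.1],[0,0,0]],[5,[0,-0.1,0.1],[0,0,0]]])

```text
time: 5.75
eef_pos: [557.7, -205.3, 91.2]
eef_rot: [0.965, -0.053, 0.258, 0.015]
contact_force: [-13.3, -3.3, 8.2]
gripper_width: 55.4
gripper_force: 47.1
```

```bash
python3 - <<'E'
from m import *
R=rackR();rel((bed(53.5,-114,5),R));print((arm.read_state()["eef_pos"]-O)@Rb()-[0,0,H])
E
```

```text
t 5.75 pos [ 557.7 -205.3   91.2] w 55.4 F [-13.3  -3.3   8.2] q [-0.52  0.48  1.99  0.84  0.27  0.39]
world [ 557. -204.   90.] shift cm [-0.08 -0.08  0.04] turn [ 0.1 -0.1 -0. ]
[  54.32502081 -114.81083777    5.43909872]
```

Call:
move_arm(increments=[[6,[0,0,-0.05],[0,0,0]],[7.5,[0,0,-0.05],[0,0,0]],[8,[0,0,-0.1],[0,0,0]],[8,[0,0,-0.2],[0,0,0]],[8,[0,0,-2],[0,0,0]],[8,[0,0,-5],[0,0,0]],[8,[0,0,-10],[0,0,0]],[8,[0,0,-15],[0,0,0]],[8,[0,-5,-16],[0,0,0]],[8,[0,-11,-16],[0,0,0]],[8,[0,-17,-16],[0,0,0]],[8,[0,-22,-16],[0,0,0]],[8,[0,-22,-16],[0,0,0]]])

```text
time: 7.38
eef_pos: [503.1, 25.9, 229.2]
eef_rot: [0.965, -0.051, 0.257, 0.014]
contact_force: [0.1, -0.8, 0.4]
gripper_width: 79.8
gripper_force: 0.0
```

```bash
python3 - <<'E'
from m import *
p,d=camera("top");np.savez("top1.npz",p=p,d=d);lockbox("top",p);q,_=camera("side");lockbox("side",q)
cv2.imwrite("pics/c2.png",np.hstack([p[150:350,180:450],q[120:320,240:500]])[:,:,::-1])
W=cloud("top",d)
v,u=309,226;m=np.zeros((480,640),np.uint8);s=np.s_[v-45:v+45,u-45:u+45];m[s]=((W[s][...,2]>22)&(W[s][...,2]<40))
l=cv2.connectedComponents(m)[1];print(cv2.minAreaRect(W[l==l[v,u]][:,:2].astype(np.float32)))
# stone also from image colour, ray onto z=32
rel((np.array([382,246.4,180]),vertR(np.radians(59.5))),(np.array([382,246.4,4]),vertR(np.radians(59.5))))
E
```

```text
top lock block a,b 56.5 -114.5 (61.0, 55.0) 90.0
side lock block a,b -125.5 83.00001525878906 (193.99996948242188, 46.99999237060547) -0.0
side lock block a,b 40.5 -112.5 (31.0, 55.0) 90.0
((382.0078430175781, 246.5084228515625), (151.51107788085938, 60.455101013183594), 59.46183395385742)
t 7.475 pos [503.   23.4 229. ] w 80.0 F [-0.2  0.  -0. ] q [-0.02  0.08  2.11 -0.1   0.44  1.73]
world [382. 246. 180.] shift cm [-14.96 -20.86  -2.93] turn [ 17.1 -26.4 -64.1]
world [382. 246.   4.] shift cm [-23.71 -20.87  12.33] turn [ 17.1 -26.4 -64.1]
```

View pics/c2.png

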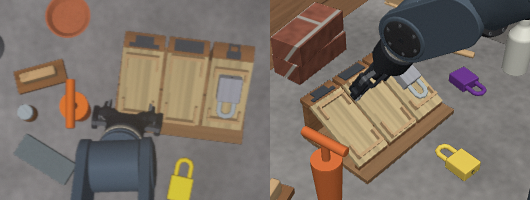

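The padlock is home in the right berth (crop (230,90)), with its block at a=56.5 against an ideal 57.3, b=-114.5. Now the stone: back off first, clear of the planter handle (crop (70,103)).

```bash
python3 - <<'E'
from m import *
V=lambda y:vertR(np.radians(y))
rel((np.array([400,60,270]),V(20)),(np.array([370,150,270]),V(40)),(np.array([382,246.5,240]),V(59.5)),(np.array([382,246.5,60]),V(59.5)))
E
```

```text
t 7.475 pos [503.   23.4 229. ] w 80.0 F [-0.2  0.  -0. ] q [-0.02  0.08  2.11 -0.1   0.44  1.73]
world [400  60 270] shift cm [-7.19 -2.52 -8.84] turn [  6.8 -29.3 -25.6]
world [370 150 270] shift cm [-10.62 -11.15 -10.81] turn [ 12.  -28.2 -45.1]
world [382. 246. 240.] shift cm [-11.97 -20.87  -8.14] turn [ 17.1 -26.4 -64.1]
world [382. 246.  60.] shift cm [-20.93 -20.88   7.47] turn [ 17.1 -26.4 -64.1]
```

Call:
move_arm(increments=[[8.5,[-2.5,-0.8,-3],[0,0,0]],[8.5,[-5,-1.7,-6],[2,-8,-6]],[8.5,[-7.2,-2.5,-8.8],[4,-15,-12]],[8.5,[-9,-6.5,-10],[6,-22,-20]],[8.5,[-10.6,-11.2,-10.8],[8,-27,-28]],[8.5,[-11.5,-16,-10],[11,-28,-38]],[8.5,[-12,-20.9,-8.1],[13,-28,-48]],[8.5,[-12,-20.9,-8.1],[15,-27,-57]],[8.5,[-12,-20.9,-8.1],[17.1,-26.4,-64.1]],[8.5,[-12,-20.9,-8.1],[17.1,-26.4,-64.1]],[8.5,[-12,-20.9,-8.1],[17.1,-26.4,-64.1]],[8.5,[-14.5,-20.9,-3.8],[17.1,-26.4,-64.1]],[8.5,[-17.5,-20.9,1.5],[17.1,-26.4,-64.1]],[8.5,[-20.4,-20.9,6.5],[17.1,-26.4,-64.1]],[8.5,[-20.9,-20.9,7.5],[17.1,-26.4,-64.1]],[8.5,[-20.9,-20.9,7.5],[17.1,-26.4,-64.1]]])

```text
time: 9.48
eef_pos: [383.6, 246.5, 60.8]
eef_rot: [0.869, 0.495, 0.001, -0.0]
contact_force: [0.7, -0.8, 0.5]
gripper_width: 85.1
gripper_force: 0.0
```

```bash
python3 - <<'E'
from m import *
rel((np.array([382,246.5,6]),vertR(np.radians(59.5))))
E
```

```text
t 9.475 pos [383.6 246.5  60.8] w 85.1 F [ 0.7 -0.8  0.5] q [0.47 0.46 2.02 0.   0.66 1.  ]
world [382. 246.   6.] shift cm [-0.09 -0.14  5.48] turn [ 0.  -0.1 -0.2]
```

Call:
move_arm(increments=[[8.5,[-0.1,-0.15,2.5],[0,0,0]],[8.5,[-0.1,-0.15,4.5],[0,0,0]],[8.5,[-0.1,-0.15,5.3],[0,0,0]],[8.5,[-0.1,-0.15,5.5],[0,0,0]],[5.5,[-0.1,-0.15,5.5],[0,0,0]],[5.5,[-0.1,-0.15,5.5],[0,0,0]],[5.5,[-0.1,-0.15,5.5],[0,0,0]],[5.5,[-0.1,-0.15,5.5],[0,0,0]],[5.5,[-0.1,-0.15,5.5],[0,0,0]]], grip_force=70)

```text
time: 10.6
eef_pos: [381.6, 246.6, 6.1]
eef_rot: [0.869, 0.495, 0.001, -0.0]
contact_force: [-3.7, -1.5, 12.7]
gripper_width: 58.6
gripper_force: 74.7
```

```bash
python3 - <<'E'
from m import *
R=rackR();V=lambda y:vertR(np.radians(y))
rel((np.array([382,246.5,240]),V(59.5)),(np.array([370,150,280]),V(35)),(np.array([400,20,280]),V(0)),(bed(33.3,-7,160),R),(bed(33.3,-7,70),R))
E
```

```text
t 10.6 pos [381.6 246.6   6.1] w 58.6 F [-3.7 -1.5 12.7] q [0.47 0.57 2.04 0.   0.53 1.01]
world [382. 246. 240.] shift cm [  0.05   0.06 -23.39] turn [ 0.1 -0.1 -0.1]
world [370 150 280] shift cm [ -8.85   3.95 -27.4 ] turn [ 0.  -0.1 24.4]
world [400  20 280] shift cm [-18.51  13.16 -27.41] turn [-0.  -0.1 59.4]
world [475. -88. 215.] shift cm [-23.96  25.1  -20.9 ] turn [-17.1  26.3  64.1]
world [520. -93. 137.] shift cm [-22.13  29.17 -13.08] turn [-17.1  26.3  64.1]
```

Call:
move_arm(increments=[[5.5,[0,0,-2],[0,0,0]],[5.5,[0,0,-7],[0,0,0]],[5.5,[0,0,-13],[0,0,0]],[5.5,[0,0,-19],[0,0,0]],[5.5,[-1,0.5,-23.4],[0,0,4]],[5.5,[-4,2,-26],[0,0,12]],[5.5,[-8.8,4,-27.4],[0,0,22]],[5.5,[-12,7,-27.4],[0,0,32]],[5.5,[-15.5,10.5,-27.4],[0,0,42]],[5.5,[-18.5,13.2,-27.4],[-3,5,50]],[5.5,[-20.5,17,-26],[-7,11,57]],[5.5,[-22.5,21.5,-23.5],[-12,18,61]],[5.5,[-24,25,-21],[-15,23,63]],[5.5,[-24,25.1,-20.9],[-17.1,26.3,64.1]],[5.5,[-24,25.1,-20.9],[-17.1,26.3,64.1]],[5.5,[-24,25.1,-20.9],[-17.1,26.3,64.1]],[5.5,[-23,27,-17],[-17.1,26.3,64.1]],[5.5,[-22.1,29.2,-13.1],[-17.1,26.3,64.1]],[5.5,[-22.1,29.2,-13.1],[-17.1,26.3,64.1]],[5.5,[-22.1,29.2,-13.1],[-17.1,26.3,64.1]]])

```text
time: 13.1
eef_pos: [520.0, -92.3, 136.7]
eef_rot: [0.965, -0.053, 0.257, 0.014]
contact_force: [0.7, 0.5, -7.2]
gripper_width: 58.7
gripper_force: 82.3
```

```bash
python3 - <<'E'
from m import *
R=rackR();rel((bed(33.3,-7,8),R))
p,d=camera("top");q,_=camera("side")
cv2.imwrite("pics/c3.png",np.hstack([p[150:350,180:450],q[120:320,240:500]])[:,:,::-1])
# stone top plane at h=64-6.1+32 above bed
h=(arm.read_state()["eef_pos"]-O)@Rb()-[0,0,H];print(h)
for n,im in(("top",p),("side",q)):
    r=rect(n,im,h[2]-6+32);hsv=cv2.cvtColor(r,cv2.COLOR_RGB2HSV)
    m=((hsv[...,0]>80)&(hsv[...,0]<110)&(hsv[...,1]>15)&(hsv[...,1]<70)&(hsv[...,2]>70)&(hsv[...,2]<150)).astype(np.uint8)
    m[:,:100]=0;m[:,320:]=0;m=cv2.morphologyEx(m,cv2.MORPH_OPEN,np.ones((9,9)));
    for c in cv2.findContours(m,0,2)[0]:
        if cv2.contourArea(c)>600:
            R_=cv2.minAreaRect(c);print(n,150-R_[0][1],200-R_[0][0],R_[1],R_[2],cv2.boundingRect(c))
E
```

```text
t 13.1 pos [520.  -92.3 136.7] w 58.7 F [ 0.7  0.5 -7.2] q [-0.31  0.29  2.14  0.47  0.22  0.93]
world [550. -96.  83.] shift cm [-0.03  0.03  6.17] turn [0.  0.  0.1]
[34.0794047  -6.97430856 70.35037058]
top -85.0 -30.0 (128.0, 176.0) 90.0 (142, 171, 177, 129)
top -26.997085571289062 -39.396148681640625 (58.21187973022461, 19.0819034576416) 37.14668655395508 (215, 161, 46, 38)
side -9.0 -4.5 (66.0, 59.0) 90.0 (175, 126, 60, 67)
side 79.5 -3.5 (49.0, 57.0) 90.0 (175, 46, 58, 50)
```

View pics/c3.png

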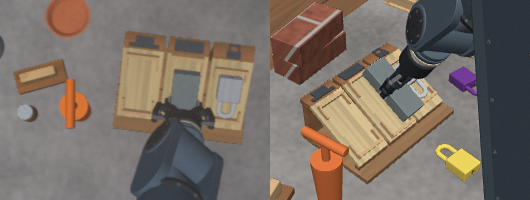

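The stone is held aligned above the middle berth (side half (400,90)), with a centre a of about 31–34 against 33.3 and b of about -6. Lower it.

Call:
move_arm(increments=[[5.5,[0,0.03,2.5],[0,0,0]],[5.5,[0,0.03,4.5],[0,0,0]],[5.5,[0,0.03,5.5],[0,0,0]],[5.5,[0,0.03,6],[0,0,0]],[5.5,[0,0.03,6.2],[0,0,0]],[5.5,[0,0.03,6.2],[0,0,0]],[5.5,[0,0.03,6.2],[0,0,0]]])

```text
time: 14.08
eef_pos: [550.3, -96.5, 82.7]
eef_rot: [0.965, -0.053, 0.257, 0.015]
contact_force: [-0.3, -0.7, -6.1]
gripper_width: 58.4
gripper_force: 82.2
```

```bash
python3 - <<'E'
from m import *
R=rackR();rel((bed(34,-7,7),R));print((arm.read_state()["eef_pos"]-O)@Rb()-[0,0,H],arm.read_state()["contact_force"]@Rb())
E
```

```text
t 14.075 pos [550.3 -96.5  82.7] w 58.4 F [-0.3 -0.7 -6.1] q [-0.3   0.45  2.09  0.84  0.13  0.57]
world [551. -96.  82.] shift cm [ 0.06 -0.05  0.07] turn [ 0.1 -0.   0. ]
[33.36049107 -7.49164027  7.65137829] [-3.22896892 -0.72614761 -5.14186052]
```

Call:
move_arm(increments=[[5.5,[0.03,-0.04,0.1],[0,0,0]],[5.5,[0.03,-0.04,0.1],[0,0,0]],[5.5,[0.03,-0.04,0.1],[0,0,0]]])

```text
time: 14.45
eef_pos: [550.9, -96.2, 81.9]
eef_rot: [0.965, -0.053, 0.257, 0.015]
contact_force: [-9.2, 0.5, 4.0]
gripper_width: 58.2
gripper_force: 84.0
```

Contact, gentle. Release and withdraw.

Call:
move_arm(increments=[[6.3,[0,0,0],[0,0,0]],[7.5,[0,0,-0.05],[0,0,0]],[8,[0,0,-0.1],[0,0,0]],[8,[0,0,-0.2],[0,0,0]],[8,[0,0,-2],[0,0,0]],[8,[0,0,-5],[0,0,0]],[8,[0,0,-10],[0,0,0]],[8,[0,0,-15],[0,0,0]],[8,[-2,0,-20],[0,0,0]],[8,[-4,0,-24],[0,0,0]],[8,[-4,0,-24],[0,0,0]]])

```text
time: 15.82
eef_pos: [397.3, -79.0, 271.9]
eef_rot: [0.964, -0.053, 0.258, 0.016]
contact_force: [1.0, -0.3, -0.1]
gripper_width: 79.8
gripper_force: 0.0
```

```bash
python3 - <<'E'
from m import *
p,d=camera("top");q,_=camera("side");np.savez("top2.npz",p=p,d=d)
cv2.imwrite("pics/c4.png",np.vstack([np.hstack([p[150:350,180:450],q[120:320,240:500]]),np.hstack([rect("top",p,16)[:260,:265],rect("side",q,16)[:260,:265]])])[:,:,::-1])
W=cloud("top",d)
for v,u,lo,hi in((224,217,45,75),):
    m=np.zeros((480,640),np.uint8);s=np.s_[v-30:v+30,u-30:u+30];m[s]=((W[s][...,2]>lo)&(W[s][...,2]<hi))
    l=cv2.connectedComponents(m)[1];R=cv2.minAreaRect(W[l==l[v,u]][:,:2].astype(np.float32));print(R)
hsv=cv2.cvtColor(p,cv2.COLOR_RGB2HSV)
# grip top by colour rays onto z=62
m=np.zeros((480,640),np.uint8);s=np.s_[205:245,190:250];m[s]=(hsv[s][...,2]>150)&(hsv[s][...,0]<25);m=cv2.morphologyEx(m,cv2.MORPH_OPEN,np.ones((3,3)))
c=max(cv2.findContours(m,0,2)[0],key=cv2.contourArea);Q=np.array([ray("top",*x[0],62)[:2] for x in c],np.float32);print(cv2.minAreaRect(Q))
# board by colour onto z=20
m[s]=(hsv[s][...,1]>90)&(hsv[s][...,0]<25)&(hsv[s][...,2]>60)
m=cv2.morphologyEx(m,cv2.MORPH_OPEN,np.ones((3,3)));c=max(cv2.findContours(m,0,2)[0],key=cv2.contourArea);Q=np.array([ray("top",*x[0],20)[:2] for x in c],np.float32);print("board",cv2.minAreaRect(Q))
V=lambda y:vertR(np.radians(y))
rel((np.array([420,0,330]),V(20)),(np.array([500,200,330]),V(70)),(np.array([592,267,300]),V(106.9)),(np.array([592,267,90]),V(106.9)))
E
```

```text
((592.5059814453125, 267.3685302734375), (25.360719680786133, 90.95651245117188), 16.082582473754883)
((591.87158203125, 267.018798828125), (22.010526657104492, 86.5385971069336), 16.070144653320312)
board ((588.4852905273438, 262.55975341796875), (88.80508422851562, 141.48251342773438), 1.7689111232757568)
t 15.925 pos [398.4 -79.2 270.1] w 80.0 F [-0.2  0.6  0.1] q [-0.41 -0.21  2.25  0.25  0.61  1.1 ]
world [420   0 330] shift cm [ 4.09 -8.1  -4.57] turn [  6.9 -29.3 -25.7]
world [500 200 330] shift cm [  9.08 -28.86  -1.75] turn [ 19.9 -25.2 -74.5]
world [592 267 300] shift cm [ 14.89 -36.54   5.03] turn [  29.4  -19.3 -110.3]
world [592 267  90] shift cm [  4.44 -36.58  23.24] turn [  29.4  -19.3 -110.3]
```

View pics/c4.png

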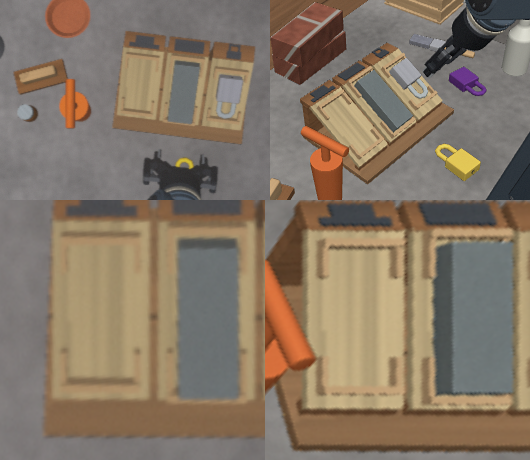

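The stone lies flat between stops and rails in the middle berth (rectified crop (208,318)) and the padlock is unchanged. Tamper ridge centre is (592,267), long direction 106.1°. I go over high, then down.

Call:
move_arm(increments=[[6,[1.5,-3,-2],[1,-4,-3]],[6,[4,-8,-5],[3,-12,-10]],[6,[5,-13,-5],[6,-19,-18]],[6,[6.5,-18,-4],[9,-24,-28]],[6,[8,-23,-3],[12,-26,-39]],[6,[9.1,-28.9,-1.8],[15,-26,-50]],[6,[11,-32,0],[17.5,-26,-62]],[6,[13,-35,2],[20,-25,-74]],[6,[14.9,-36.5,5],[23,-24,-84]],[6,[14.9,-36.5,5],[26,-22,-94]],[6,[14.9,-36.5,5],[28,-20.5,-103]],[6,[14.9,-36.5,5],[29.3,-19.4,-109.5]],[6,[14.9,-36.5,5],[29.3,-19.4,-109.5]],[6,[14.9,-36.5,5],[29.3,-19.4,-109.5]],[6,[14.9,-36.5,5],[29.3,-19.4,-109.5]]])

```text
time: 17.8
eef_pos: [591.6, 266.9, 299.5]
eef_rot: [0.602, 0.799, -0.0, -0.001]
contact_force: [0.1, -0.3, 0.5]
gripper_width: 60.0
gripper_force: 0.0
```

```bash
python3 - <<'E'
from m import *
V=lambda y:vertR(np.radians(y))
rel((np.array([592.2,267.2,80]),V(106.1)),(np.array([592.2,267.2,28]),V(106.1)))
E
```

```text
t 17.8 pos [591.6 266.9 299.5] w 60.0 F [ 0.1 -0.3  0.5] q [0.35 0.48 1.28 0.   1.38 0.07]
world [592. 267.  80.] shift cm [-0.03  0.1  21.95] turn [-0.1 -0.1 -0.1]
world [592. 267.  28.] shift cm [-0.04  0.11 27.15] turn [-0.1 -0.1 -0.1]
```

```bash
python3 - <<'E'
from m import *
p,d=camera("side");W=cloud("side",d).reshape(-1,3)
for x0 in(450,480,510,540,570,600):
    k=(abs(W[:,0]-x0)<15)&(W[:,1]>130)&(W[:,1]<330)&(W[:,2]>205);q=W[k];print(x0,len(q),q[q[:,2].argsort()[:3]].round() if len(q) else "")
E
```

```text
450 2269 [[457. 217. 534.]
 [455. 222. 535.]
 [454. 225. 535.]]
480 1912 [[494. 294. 535.]
 [493. 296. 538.]
 [492. 296. 538.]]
510 1538 [[525. 262. 376.]
 [524. 262. 383.]
 [524. 261. 385.]]
540 2640 [[555. 264. 306.]
 [554. 264. 309.]
 [553. 267. 309.]]
570 3785 [[557. 260. 304.]
 [560. 268. 307.]
 [556. 269. 309.]]
600 1157 [[613. 284. 361.]
 [613. 284. 363.]
 [614. 278. 363.]]
```

Call:
move_arm(increments=[[6,[0,0.1,5],[0,0,0]],[6,[0,0.1,10],[0,0,0]],[6,[0,0.1,15],[0,0,0]],[6,[0,0.1,19],[0,0,0]],[6,[0,0.1,22],[0,0,0]],[6,[0,0.1,24.5],[0,0,0]],[6,[0,0.1,26.3],[0,0,0]],[6,[0,0.1,27.2],[0,0,0]],[6,[0,0.1,27.2],[0,0,0]],[1.8,[0,0.1,27.2],[0,0,0]],[1.8,[0,0.1,27.2],[0,0,0]],[1.8,[0,0.1,27.2],[0,0,0]],[1.8,[0,0.1,27.2],[0,0,0]],[1.8,[0,0.1,27.2],[0,0,0]]], grip_force=50)

```text
time: 19.6
eef_pos: [592.4, 267.7, 28.8]
eef_rot: [0.601, 0.799, 0.001, -0.001]
contact_force: [-2.8, -1.1, 5.7]
gripper_width: 23.5
gripper_force: 50.0
```

```bash
python3 - <<'E'
from m import *
V=lambda y:vertR(np.radians(y));R=rackR()
rel((np.array([592,267,310]),V(106)),(np.array([500,160,330]),V(70)),(np.array([450,60,320]),V(30)),(bed(33.3,100,190),R),(bed(33.3,100,80),R))
E
```

```text
t 19.6 pos [592.4 267.7  28.8] w 23.5 F [-2.8 -1.1  5.7] q [0.35 0.77 1.5  0.   0.87 0.07]
world [592 267 310] shift cm [ -0.    -0.06 -28.12] turn [-0.  -0.1  0.1]
world [500 160 330] shift cm [ -7.72 -11.87 -30.13] turn [-0.  -0.1 36.1]
world [450  60 320] shift cm [-15.93 -19.46 -29.15] turn [-0.1 -0.1 76.1]
world [472.  20. 241.] shift cm [-20.37 -18.44 -21.24] turn [-29.3  19.4 109.5]
world [526.  14. 145.] shift cm [-22.48 -13.39 -11.7 ] turn [-29.3  19.4 109.5]
```

Call:
move_arm(increments=[[1.8,[0,0,-1.5],[0,0,0]],[1.8,[0,0,-6],[0,0,0]],[1.8,[0,0,-12],[0,0,0]],[1.8,[0,0,-18],[0,0,0]],[1.8,[0,0,-24],[0,0,0]],[1.8,[-0.5,-1,-28.5],[0,0,4]],[1.8,[-3,-5,-30],[0,0,13]],[1.8,[-5.5,-9,-30.1],[0,0,23]],[1.8,[-8,-12,-30.1],[0,0,33]],[1.8,[-11,-15,-30],[0,0,43]],[1.8,[-14,-18,-29.5],[0,0,53]],[1.8,[-16,-19.5,-29.2],[0,0,63]],[1.8,[-16,-19.5,-29.2],[0,0,73]],[1.8,[-16,-19.5,-29.2],[0,0,76]]])

```text
time: 21.35
eef_pos: [449.2, 58.8, 320.4]
eef_rot: [0.966, 0.258, -0.001, -0.001]
contact_force: [0.2, -0.2, -3.3]
gripper_width: 23.3
gripper_force: 50.5
```

```bash
python3 - <<'E'
from m import *
R=rackR();rel((bed(33.3,100,190),R),(bed(33.3,100,80),R))
E
```

```text
t 21.35 pos [449.2  58.8 320.4] w 23.3 F [ 0.2 -0.2 -3.3] q [0.03 0.08 1.76 0.   1.3  1.07]
world [472.  20. 241.] shift cm [0.07 4.5  7.95] turn [-9.5 28.9 35.4]
world [526.  14. 145.] shift cm [ 4.48  7.74 17.48] turn [-9.5 28.9 35.4]
```

Call:
move_arm(increments=[[1.8,[0,1,1],[-2,6,7]],[1.8,[0,2,2.5],[-4,12,15]],[1.8,[0,3,4.5],[-6,18,22]],[1.8,[0,4,6.5],[-8,24,29]],[1.8,[0,4.5,8],[-9.5,28.9,35.4]],[1.8,[0,4.5,8],[-9.5,28.9,35.4]],[1.8,[0,4.5,8],[-9.5,28.9,35.4]],[1.8,[2,6,12],[-9.5,28.9,35.4]],[1.8,[4,7.4,16.5],[-9.5,28.9,35.4]],[1.8,[4.5,7.7,17.5],[-9.5,28.9,35.4]],[1.8,[4.5,7.7,17.5],[-9.5,28.9,35.4]],[1.8,[4.5,7.7,17.5],[-9.5,28.9,35.4]]])

```text
time: 22.85
eef_pos: [527.4, 15.5, 146.6]
eef_rot: [0.965, -0.051, 0.258, 0.013]
contact_force: [-0.5, -0.9, -3.2]
gripper_width: 23.4
gripper_force: 50.5
```

```bash
python3 - <<'E'
from m import *
R=rackR();rel((bed(33.3,100,31),R));e=(arm.read_state()["eef_pos"]-O)@Rb()-[0,0,H];print(e)
p,d=camera("top");q,_=camera("side")
for n,im in(("top",p),("side",q)):
    for nm,off in(("board",20),):
        r=rect(n,im,e[2]-28.8+off);hsv=cv2.cvtColor(r,cv2.COLOR_RGB2HSV);cv2.imwrite(f"pics/t_{n}.png",r[:,:,::-1])
cv2.imwrite("pics/c5.png",np.vstack([np.hstack([p[150:350,180:450],q[120:320,240:500]]),np.hstack([cv2.imread("pics/t_top.png")[:260,:265,::-1],cv2.imread("pics/t_side.png")[:260,:265,::-1]])])[:,:,::-1])
E
```

```text
t 22.85 pos [527.4  15.5 146.6] w 23.4 F [-0.5 -0.9 -3.2] q [-0.04  0.27  2.13 -0.14  0.22  1.77]
world [551.  12. 103.] shift cm [-0.15  0.14  4.96] turn [-0.1 -0.2  0.2]
[ 34.63963894 101.27769234  80.56126098]
```

View pics/c5.png

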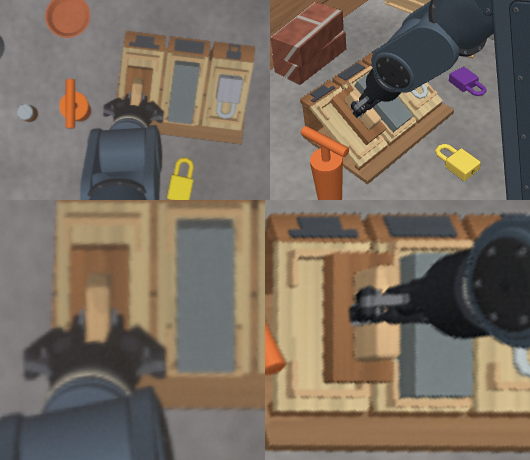

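The tamper is held square above the left berth (rectified side view: board rows 54–182, centre a of about 32–34; top view: b of about 100). Lower it.

Call:
move_arm(increments=[[1.8,[0,0.08,2],[0,0,0]],[1.8,[0,0.08,3.6],[0,0,0]],[1.8,[0,0.08,4.4],[0,0,0]],[1.8,[0,0.08,4.8],[0,0,0]],[1.8,[0,0.08,5],[0,0,0]],[1.8,[0,0.08,5.05],[0,0,0]],[1.8,[0,0.08,5.05],[0,0,0]]])

```text
time: 23.82
eef_pos: [551.8, 12.1, 101.5]
eef_rot: [0.965, -0.051, 0.257, 0.013]
contact_force: [-4.7, 1.6, 2.7]
gripper_width: 23.2
gripper_force: 51.6
```

```bash
python3 - <<'E'
from m import *
print((arm.read_state()["eef_pos"]-O)@Rb()-[0,0,H],arm.read_state()["contact_force"]@Rb());rel()
E
```

```text
[ 33.61668069 100.57785581  29.21145331] [-2.83145495  1.09249906  4.78048315]
t 23.825 pos [551.8  12.1 101.5] w 23.2 F [-4.7  1.6  2.7] q [-0.05  0.4   2.1  -0.23  0.12  1.85]
```

Call:
move_arm(increments=[[2.6,[0,0,0],[0,0,0]],[3.5,[0,0,0],[0,0,0]],[5,[0,0,0],[0,0,0]],[5,[0,0,-0.2],[0,0,0]],[5,[0,0,-2],[0,0,0]],[5,[0,0,-5],[0,0,0]],[5,[0,0,-10],[0,0,0]],[5,[0,0,-15],[0,0,0]],[5,[-3,0,-20],[0,0,0]],[5,[-5,0,-24],[0,0,0]],[5,[-5,3,-26],[0,0,0]],[5,[-5,3,-26],[0,0,0]],[5,[-5,3,-26],[0,0,0]]])

```text
time: 25.45
eef_pos: [377.0, 0.5, 301.3]
eef_rot: [0.965, -0.052, 0.257, 0.013]
contact_force: [0.8, -0.1, -0.0]
gripper_width: 50.0
gripper_force: 0.0
```

```bash
python3 - <<'E'
from m import *
p,d=camera("top");q,_=camera("side");rel();lockbox("top",p)
d0=np.load("top0.npz");W=cloud("top",d);W0=cloud("top",d0["d"])
L=(W-O)@Rb()-[0,0,H]
for k,a,b,h in(("stone",33.3,-7,32),("tamper ridge",33.3,100,62),("tamper board",33.3,100,20)):
    m=(abs(L[...,0]-a)<85)&(abs(L[...,1]-b)<42)&(abs(L[...,2]-h)<6);x=L[m];print(k,m.sum(),np.median(x,0).round(1),cv2.minAreaRect(x[:,:2].astype(np.float32)))
s=np.s_
for n,w in(("jar",s[245:280,190:220]),("planter",s[225:285,235:275]),("saucer",s[140:190,222:275]),("purple",s[255:315,450:490]),("brush",s[185:270,490:525]),("pots",s[235:290,80:145]),("tin",s[170:213,135:178]),("bottle",s[295:330,525:570])):
    print(n,(np.abs(p[w].astype(int)-d0["p"][w]).max(-1)>40).sum())
E
```

```text
t 25.55 pos [377.    0.8 300.9] w 50.5 F [-0.2  0.5 -0.5] q [-0.13 -0.32  2.25  0.02  0.7   1.53]
top lock block a,b 56.5 -115.0 (61.0, 54.0) 90.0
stone 1441 [36.5 -6.6 31.8] ((33.014347076416016, -6.563791275024414), (153.09629821777344, 60.17936706542969), 0.11710391938686371)
tamper ridge 345 [ 35.7 101.2  60.8] ((34.173912048339844, 101.25521850585938), (89.67573547363281, 24.08563995361328), 0.17403526604175568)
tamper board 1013 [47.3 98.  19. ] ((36.13978576660156, 100.85420227050781), (79.79931640625, 157.0843048095703), 89.83655548095703)
jar 0
planter 103
saucer 0
purple 0
brush 0
pots 0
tin 0
bottle 0
```

```bash
python3 - <<'E'
from m import *
p,d=camera("top");w=np.s_[225:285,249:275];print((np.abs(p[w].astype(int)-np.load("top0.npz")["p"][w]).max(-1)>40).sum())
for D in(d,np.load("top0.npz")["d"]):
    W=cloud("top",D);m=np.zeros((480,640),bool);m[220:290,235:275]=True;x=W[m&(W[...,2]>170)];print(cv2.minAreaRect(x[:,:2].astype(np.float32)))
arm.sign_off()
E
```

```text
0
((505.12811279296875, 162.97247314453125), (108.82328033447266, 21.3775634765625), 1.5000526905059814)
((505.493408203125, 162.99676513671875), (109.07550048828125, 21.588356018066406), 1.710545539855957)
the job is handed in; nothing more can be done
```

The padlock, stone and tamper each lie in their own berth, all measuring within about 1.5 mm of centre after release; the checked bystanders (all but the yellow padlock) had not moved, and I handed in at about 25.6 s.

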